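# Put the amber vial away in the push-latch drug drawer

## Task

Put the amber vial with the yellow cap away in the grey drug box: press the blue push latch on top so that the concealed drawer springs out, set the vial down upright (not dropped) in the drawer's empty bay and let go, then push the drawer shut until it latches and stays shut. Keep the vial upright all the time, and do not knock or shift the green vial, the white bottle or the steel instrument box.

Things in the scene. Friction and masses are not known exactly. Their poses are not given: they have to be found in the camera images.
- drugbox: Grey steel box bolted to the desk, 150 (x, depth) x 180 (y, width) x 82 high. Origin: centre of its underside. Its front, with the ivory drawer front, faces its own -x and the drawer slides out that way. The blue latch is on its top, 20 behind the centre and 55 to +y. The white square on the top is only a marking.
- latch (a joint): Blue round push latch, diameter 30, standing 16 proud of the box top; travel 0 (up) to 0.010 m (fully down), along vertical. Sprung: 1.5 N to start, about 4 N fully down; it returns by itself. Pressed 0.007 m or more it frees the drawer.
- latch_top (a point): Centre of the top face of the blue latch, about 98 above the desk when up.
- drawer (a joint): Drawer slide, m: 0 shut and latched, 0.11 fully out. No handle. Pressing the latch frees it; a spring (4.5 N shut, 3 N out) drives it out in about 1 s and keeps it out. To shut, push the front 3 mm past 0 (hard stop at 4 mm; at most about 9 N on the way): it catches by itself (the latch dips and rises) and settles at 0; if not caught it springs out again.
- drawer_front (a point): Point on the outer face of the ivory drawer front, at mid-width, 55 above the desk; moves with the drawer. The front is a plate 176 wide, 12 thick, from 6 to 74 above the desk. Shut, its outer face stands 18 ahead of the box's front, with a 6 gap behind the plate. Axes as drugbox.
- bay (a point): Centre of the floor (10 above the desk) of the drawer's empty bay; moves with the drawer, axes as drugbox. Bay 96 (x) x 80 (y), its walls 16 high over the floor, drawer front 64. Drawer out, the bay lies wholly ahead of the box. Clear height in the box over the floor: 64. The +y half holds black foam with six ampoules (36 high) and, behind them, a steel catch post 55 high.
- vial: The amber-brown glass vial with a yellow cap, standing on the desk: diameter 28 up to 42 high, then a short neck and a cap of diameter 26 to 56 high. 40 to 85 g. Origin: centre of its underside, z up along its axis.
- green_vial: Bystander: green glass vial with white label and grey metal cap, diameter 28, 56 high; origin at the centre of its underside. The three bottles stand 75 or more apart, centre to centre.
- white_bottle: Bystander: white bottle with red cap, diameter 32, 56 high; origin at the centre of its underside.
- instrument_box: Bystander: closed steel instrument box lying on the desk, 74 x 154 x 35 high, 0.6 kg; origin at the centre of its underside.

How it is judged (in metres and radians):
On the way, in this order (a step that is already met when the one before it is completed fails the run):
1. the push latch is pressed at least 4 mm down (value of joint latch above 0.004 m).
2. the drawer has sprung out (value of joint drawer above 0.09 m), for 0.1 s.
3. the held vial is lowered upright to the bay floor (within 10 mm) of the open drawer, before it is let go (x of vial in the frame of bay between -0.045 and 0.045 m and y of vial in the frame of bay between -0.038 and 0.038 m and z of vial in the frame of bay between -0.006 and 0.01 m and angle between vial's own z axis and vertical below 0.15 rad and value of joint drawer above 0.08 m and contact force between the fingers and vial above 0.5 N).
4. the vial stands released and at rest in the bay of the open drawer (x of vial in the frame of bay between -0.045 and 0.045 m and y of vial in the frame of bay between -0.038 and 0.038 m and z of vial in the frame of bay between -0.006 and 0.006 m and angle between vial's own z axis and vertical below 0.15 rad and value of joint drawer above 0.08 m and contact force between the fingers and vial below 0.1 N and linear speed of vial below 0.05 m/s), for 0.2 s.
5. the drawer is pushed shut (value of joint drawer below 0.004 m), for 0.2 s.
At the end, for the whole second after the job is handed in: The drawer is shut (within 4 mm) and stays shut by its latch, the latch is up again (within 3 mm), and the vial stands upright (within 0.15 rad), at rest, on the floor of the bay (x of vial in the frame of bay between -0.045 and 0.045 m and y of vial in the frame of bay between -0.038 and 0.038 m and z of vial in the frame of bay between -0.006 and 0.006 m and angle between vial's own z axis and vertical below 0.15 rad and value of joint drawer below 0.004 m and value of joint latch below 0.003 m and linear speed of vial below 0.02 m/s); the robot touches nothing.
It fails at once if the vial is tipped by more than 0.6 rad (angle between vial's own z axis and vertical above 0.6 rad).
It fails at once if another bottle or the instrument box is shifted by more than 25 mm or tipped by more than 0.4 rad (distance of any of green_vial, white_bottle, instrument_box from where it was at the start of the episode above 0.025 m or angle between any of green_vial, white_bottle, instrument_box's own z axis and vertical above 0.4 rad).
It also fails if it takes over 67 s, if anything falls off the work surface, if the arm or the gripper's body presses on something with over 40 N, if the wrist force passes 120 N, or if a joint passes its speed limit or range.

## Robot

A 7-joint arm with a two-finger parallel gripper is mounted at the origin on the work surface. World frame = base frame: x ahead of the robot, y to its left, z up, the work surface at z = 0. Lengths are in mm, angles in degrees, forces in N, time in s.
With the tool pointing down it reaches from about 400 to 925 mm from the base axis. Payload 5.6 kg.
Tool frame: the origin (TCP) lies midway between the tips of the shut fingers; the grasp point (between the pads) lies 19 mm behind it; x points along the fingers, y is the direction in which the jaws open and shut, and the axes are right-handed (so a half turn about x gives the same grasp; the last joint's range is limited). The gripper opens to 85 mm and grips with 20 to 120 N. Pads are 22 mm wide; open, the fingers measure 114 mm over their backs; the gripper's body (76 mm by 85 mm) begins 54 mm behind the grasp point. The pads swing forward as they close: fully open they stand 13 mm farther back than shut.
Start: joints at [72.365, 26.786, -0.665, 91.828, 0.344, 61.387, -3.226], TCP at [170.074, -627.362, 231.29] pointing down, gripper open.
Joint ranges: [-144.91, 144.91], [-17.63, 115.5], [-89.93, 88.59], [15.96, 139.68], [-74.01, 254.01], [8.47, 105.57], [-167.45, 167.45]. Speed limits (degrees/s): [147.25, 147.25, 180, 180, 180, 180, 180].

## Interface

Orientations are given as [roll, pitch, yaw] about the fixed x, y, z axes, in that order (R = Rz(yaw) Ry(pitch) Rx(roll)).
In Python, from station import env, imaging gives the robot as it stands. The module is installed in compiled form; this text tells all that it offers.
- The arm moves only by the shell command python3 -m pendant 'ROWS'. ROWS is JSON, a list of rows, each an object of numbers: "rx", "ry", "rz": the turn, a rotation vector about the world's x, y, z in rad; "dx", "dy", "dz": the shift along the world's x, y, z in mm; "claw": the closure, from -1 (fully open) to 1 (shut), so that 0 is half open. A call has 1 to 5 rows; each row is the pose to reach, as a shift and turn from the pose commanded when the call began; what a row does not reach only later rows make up. A row lasts 1/12 s, in which the tool goes at most 41.7 mm and 7.16 degrees, less where a joint would pass 70% of its speed; a pose out of reach is approached as far as the arm can. A call with a gripper value outside its range is refused whole. The fingers move at their own pace and stop on an object; the grip force is fixed at half the most. Time passes only in rows, so rows that repeat a pose let the fingers close. It gives the time, the measured TCP pose, the force and the opening at its end, in the units of the state.
- env.observe(): the state, without advancing time (a new reading comes with each control period).
- imaging.grab_frame(name): name is "scene" or "top" or "wrist"; returns the picture (384x512x3 uint8, red, green, blue); there is no depth.
- imaging.camera_model(name): a dict with "mtx" (3x3 intrinsics, pixels), "D" ([k1, k2, p1, p2, k3] as OpenCV has them; the pictures are not rectified), "extrinsics" (4x4, takes a point from camera to world coordinates). Camera axes: x right, y down, z forward; pixel columns grow to the right and rows downward; lengths in mm; the calibration is good to about 2 mm. A picture is of the moment at which its call begins: read the wrist's pose just before it. camera_model takes no time and is no camera call; for the wrist camera it gives the pose at the moment of the call.
- env.hand_in(): hands the job in, once; it reports no verdict.
The state is a dict: "t": time; "joints": joint angles; "qvel": joint speeds; "tau": joint torques, N m; "position": TCP position; "tcp_rot": TCP orientation; "wrist_force": force on the tool from outside, world axes, zero at the start; "wrist_torque": the same for the moment, N m; "gripper_width": finger opening in mm.
Only numpy, scipy, OpenCV 4.12 (cv2) and the standard library are available. Lean on these libraries where they do the work, as an engineer would, in place of code of your own. Each camera call takes 0.05 s, during which the arm holds its last target.

## Working session

There is one attempt and no reset: what is moved stays moved. The work goes in short steps, Python scripts to look and compute and a shell command to move; the robot and the scene stay as the last step left them, time stands still between calls to the robot, and variables do not carry over. Pictures are saved under pics/ and viewed, and the job is handed in when it is done.

```bash
mkdir -p pics; python3 - <<'E'
from station import env, imaging
import cv2
s=env.observe()
print(s)
for n in ["scene","top","wrist"]:
    m=imaging.camera_model(n); print(n,m)
    f=imaging.grab_frame(n); cv2.imwrite(f"pics/{n}0.png",f[:,:,::-1])
E
```

```text
{'t': 0.0, 'joints': array([72.36534574, 26.83589655, -0.6644379 , 91.88207164,  0.34383265,
       61.38726487, -3.22564189]), 'qvel': array([-0.03120726, -0.10954723,  0.00462047,  0.01201337,  0.02231341,
        0.01063774,  0.03715986]), 'tau': array([-9.35015159e-04, -5.32379043e+01,  2.16983777e-02, -2.51307517e+01,
        1.15728483e-02,  7.78416172e-03,  3.37730808e-05]), 'position': array([ 169.88434803, -626.81461702,  230.33119315]), 'tcp_rot': array([-85.88727292,  89.89673659, 109.27982561]), 'wrist_force': array([ 0.37929576, -1.03242546, -0.92550328]), 'wrist_torque': array([-0.05131191, -0.01108206, -0.07429721]), 'gripper_width': 85.77372660085946}
scene {'mtx': array([[379.33662022,   0.        , 258.0211801 ],
       [  0.        , 379.33662022, 189.15348599],
       [  0.        ,   0.        ,   1.        ]]), 'D': array([-0.09107591,  0.        ,  0.        ,  0.        ,  0.        ]), 'extrinsics': array([[ 8.85131931e-01,  2.69976253e-01, -3.79017530e-01,
         9.85064210e+02],
       [ 4.65340033e-01, -5.12923559e-01,  7.21365425e-01,
        -7.9182751
[... 680 characters left out ...]
46411052e+02],
       [ 0.00000000e+00,  0.00000000e+00,  0.00000000e+00,
         1.00000000e+00]])}
wrist {'mtx': array([[280.60184915,   0.        , 256.94807545],
       [  0.        , 280.60184915, 191.22059709],
       [  0.        ,   0.        ,   1.        ]]), 'D': array([0.01375851, 0.        , 0.        , 0.        , 0.        ]), 'extrinsics': array([[ 2.60881887e-01, -9.13288015e-01, -3.12802882e-01,
         2.51218093e+02],
       [-9.65370137e-01, -2.47165214e-01, -8.34856591e-02,
        -6.05874523e+02],
       [-1.06753957e-03,  3.23750457e-01, -9.46141904e-01,
         3.72452991e+02],
       [ 0.00000000e+00,  0.00000000e+00,  0.00000000e+00,
         1.00000000e+00]])}
```

View pics/scene0.png

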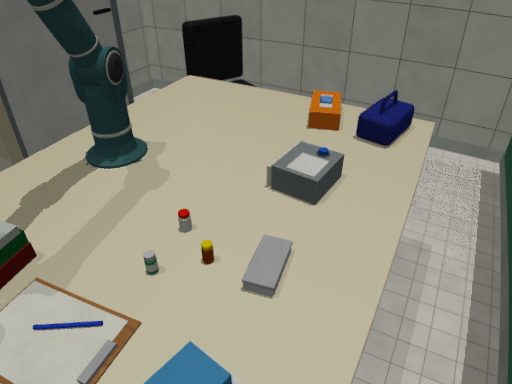

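View pics/top0.png

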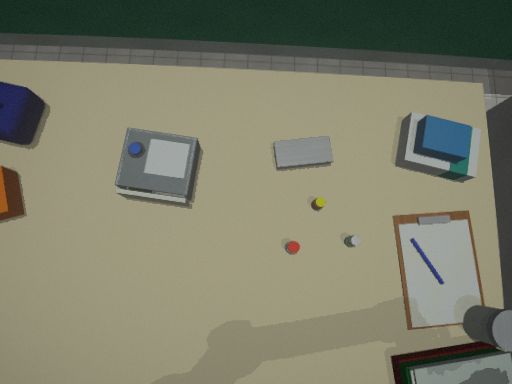

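View pics/wrist0.png

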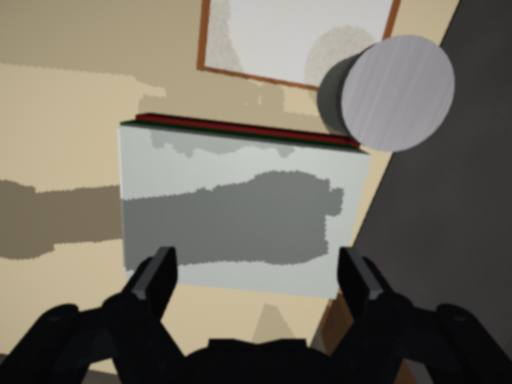

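The top view shows the drugbox at about (158,165) with the blue latch at (136,149), the instrument box at (303,152), the yellow cap at (320,203), the red cap at (293,247) and the green vial's cap at (352,240). The scene view shows the same layout. A tall grey cylinder stands near the arm's start position.

```bash
cat > h.py <<'E'
import numpy as np, cv2
from station import env, imaging
def ray(m,p):
    K=m["mtx"];D=m["D"];E=m["extrinsics"]
    u=cv2.undistortPoints(np.array([[p]],float),K,D)[0,0]
    d=E[:3,:3]@np.array([u[0],u[1],1]); return E[:3,3],d/np.linalg.norm(d)
def plane(m,p,z):
    o,d=ray(m,p); return o+d*(z-o[2])/d[2]
def tri(a,b):
    (o1,d1),(o2,d2)=a,b
    A=np.stack([d1,-d2],1); s=np.linalg.lstsq(A,o2-o1,rcond=None)[0]
    p,q=o1+s[0]*d1,o2+s[1]*d2
    return (p+q)/2,np.linalg.norm(p-q)
def proj(m,P):
    E=np.linalg.inv(m["extrinsics"])
    return cv2.projectPoints(np.array(P,float).reshape(-1,3),cv2.Rodrigues(E[:3,:3])[0],E[:3,3],m["mtx"],m["D"])[0][:,0]
def blobs(img,lo,hi,minA=15):
    hsv=cv2.cvtColor(img,cv2.COLOR_RGB2HSV)
    k=cv2.inRange(hsv,np.array(lo),np.array(hi))
    n,l,st,c=cv2.connectedComponentsWithStats(k)
    return [(c[i].round(1).tolist(),st[i].tolist()) for i in range(1,n) if st[i,4]>=minA]
E
python3 - <<'E'
from h import *
for n in ["top","scene"]:
    im=cv2.imread(f"pics/{n}0.png")[:,:,::-1].copy()
    for nm,lo,hi in [("yellow",(24,150,90),(34,255,255)),("red",(0,200,120),(5,255,255)),("blue",(105,150,80),(125,255,255)),("green",(70,60,30),(95,255,255))]:
        print(n,nm,blobs(im,lo,hi))
    if n=="top":
        big=cv2.resize(im[110:290,100:400],None,fx=2.6,fy=2.6,interpolation=cv2.INTER_CUBIC)
    else: big=cv2.resize(im[120:310,130:360],None,fx=3,fy=3,interpolation=cv2.INTER_CUBIC)
    cv2.imwrite(f"pics/{n}0z.png",big[:,:,::-1])
E
```

```text
top yellow [([319.9, 201.6], [316, 197, 9, 10, 73])]
top red []
top blue [([5.9, 98.6], [0, 84, 18, 36, 200]), ([134.2, 148.0], [129, 144, 11, 9, 69]), ([429.3, 264.1], [413, 240, 30, 44, 92])]
top green [([281.1, 22.3], [0, 0, 512, 60, 22193]), ([458.6, 166.1], [440, 127, 32, 53, 403])]
scene yellow [([206.4, 244.6], [201, 240, 11, 10, 89])]
scene red [([183.3, 212.3], [178, 209, 11, 7, 58])]
scene blue [([390.0, 94.5], [385, 91, 11, 8, 16]), ([387.3, 112.4], [361, 98, 53, 27, 684]), ([388.5, 102.4], [385, 99, 8, 9, 41]), ([323.1, 150.7], [319, 148, 9, 7, 52]), ([67.3, 324.9], [33, 321, 69, 8, 281])]
scene green [([39.3, 1.8], [28, 0, 26, 6, 106]), ([68.7, 27.3], [36, 0, 60, 55, 1819]), ([100.0, 91.3], [69, 42, 61, 92, 3320]), ([115.8, 151.0], [86, 130, 61, 38, 1534]), ([509.2, 246.6], [505, 138, 7, 246, 1032]), ([150.4, 261.6], [145, 258, 11, 7, 44]), ([152.2, 272.1], [147, 270, 11, 4, 17])]
```

View pics/top0z.png

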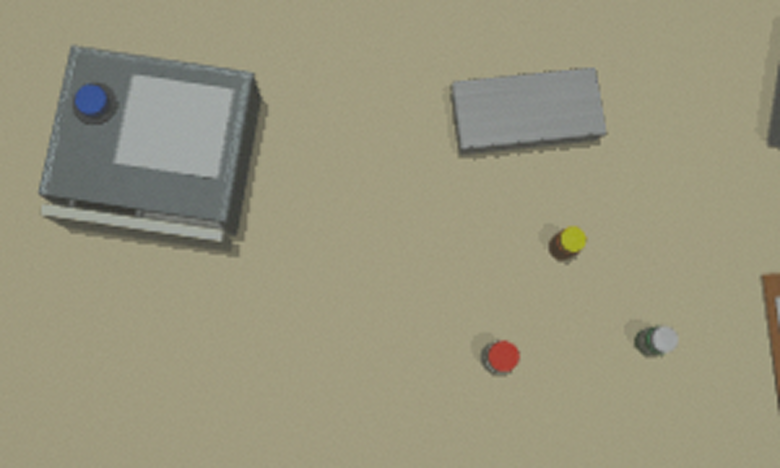

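View pics/scene0z.png

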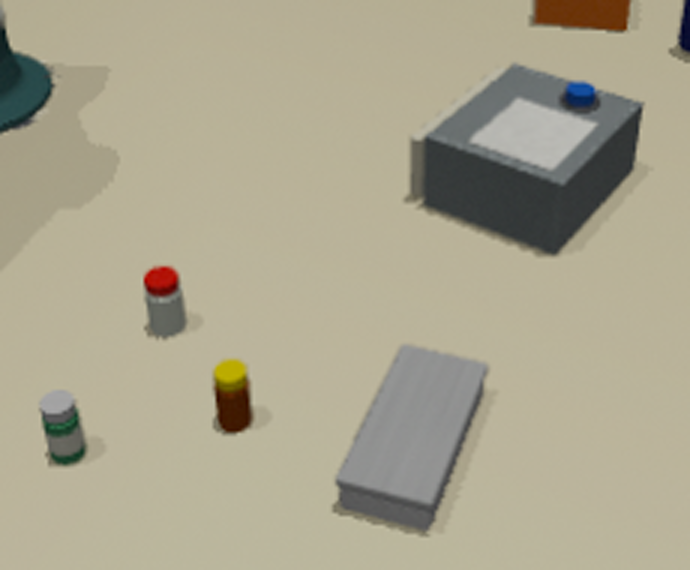

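```bash
python3 - <<'E'
from h import *
m=imaging.camera_model("top"); s=imaging.camera_model("scene")
Z=lambda p:(p[0]/2.6+100-.3,p[1]/2.6+110-.3)
C=[plane(m,Z(p),82) for p in [(75,46),(254,73),(222,222),(40,195)]]
for c in C: print("corner",c.round(1))
C=np.array(C); print("sides",[np.linalg.norm(C[i]-C[(i+1)%4]).round(1) for i in range(4)])
ctr=C.mean(0); print("ctr",ctr.round(1))
# +x = back - front
bx=(C[0]+C[1]-C[2]-C[3]); by=(C[0]+C[3]-C[1]-C[2])
ya=np.degrees(np.arctan2(bx[1],bx[0])); yb=np.degrees(np.arctan2(-by[0],by[1])); print("yaw",ya,yb)
y=np.radians((ya+yb)/2); R=np.array([[np.cos(y),-np.sin(y)],[np.sin(y),np.cos(y)]])
print("latch pred",ctr[:2]+R@[20,55])
print("latch top view",plane(m,Z((90,99)),98).round(1),"scene",plane(s,(130+580/3-.3,120+91/3-.3),98).round(1), tri(ray(m,Z((90,99))),ray(s,(130+580/3-.3,120+91/3-.3))))
for n,p,q in [("yellow",(572,239),(231,371)),("red",(503,357),(161,278)),("green",(663,340),(59,401))]:
    q=(130+q[0]/3-.3,120+q[1]/3-.3)
    print(n,plane(m,Z(p),56).round(1),plane(s,q,56).round(1),tri(ray(m,Z(p)),ray(s,q)))
I=[plane(m,Z(p),35) for p in [(452,83),(596,69),(605,135),(460,150)]]
for c in I: print("ibox",c.round(1))
print("front edge",[plane(m,Z(p),74).round(1) for p in [(42,214),(221,241)]])
E
```

```text
corner [747.7 213.1  82. ]
corner [727.5  37.5  82. ]
corner [579.   58.9  82. ]
corner [598.5 231.9  82. ]
sides [np.float64(176.8), np.float64(149.9), np.float64(174.0), np.float64(150.4)]
ctr [663.2 135.4  82. ]
yaw -7.674375082145909 -6.495741570920529
latch pred [689.80744881 187.47361804]
latch top view [689.7 188.6  98. ] scene [695.7 178.9  98. ] (array([691.99749759, 190.85554754,  90.94569335]), np.float64(0.3275380911353616))
yellow [ 579.3 -280.4   56. ] [ 585.4 -284.4   56. ] (array([ 581.09487178, -280.8787936 ,   50.9305927 ]), np.float64(2.389492343028321))
red [ 462.1 -213.1   56. ] [ 469.2 -217.8   56. ] (array([ 463.29625777, -213.13149389,   50.29044735]), np.float64(2.583126009215465))
green [ 483.  -369.8   56. ] [ 489.9 -372.3   56. ] (array([ 484.53369903, -370.06221465,   51.38828594]), np.float64(3.5192442070169547))
ibox [ 741.8 -160.6   35. ]
ibox [ 764.1 -311.7   35. ]
ibox [ 692.9 -320.4   35. ]
ibox [ 670.6 -170.2   35. ]
front edge [array([581.7, 231. ,  74. ]), array([562.1,  59.9,  74. ])]
```

```bash
python3 - <<'E'
from h import *
from scipy.spatial.transform import Rotation as Ro
s=env.observe(); R=Ro.from_euler("xyz",s["tcp_rot"],degrees=True).as_matrix(); print(R.round(4))
print(np.degrees(np.arctan2(R[1,1],R[0,1])))
y=np.radians(-6.9); ty=-np.array([-np.sin(y),np.cos(y),0]); tx=np.array([0,0,-1.]); T=np.stack([tx,ty,np.cross(tx,ty)],1)
print(Ro.from_matrix(T@R.T).as_rotvec(), s["t"])
E
```

```text
[[-5.000e-04  2.616e-01 -9.652e-01]
 [ 1.300e-03 -9.652e-01 -2.616e-01]
 [-1.000e+00 -1.400e-03  1.000e-04]]
-74.83533103636964
[-1.41589878e-03 -2.10766183e-04 -3.85101133e-01] 0.15
```

```bash
python3 -m pendant '[{"dx":20,"dy":35,"dz":2,"rz":-0.08,"claw":0},{"dx":42,"dy":68,"dz":2,"rz":-0.16,"claw":1},{"dx":63,"dy":102,"dz":2,"rz":-0.24,"claw":1},{"dx":85,"dy":136,"dz":2,"rz":-0.32,"claw":1},{"dx":106,"dy":170,"dz":2,"rz":-0.38,"claw":1}]'
```

```text
schema error: expected keys rx, ry, rz, dx, dy, dz, claw
```

```bash
python3 -m pendant '[{"dx":20,"dy":35,"dz":2,"rx":0,"ry":0,"rz":-0.08,"claw":0},{"dx":42,"dy":68,"dz":2,"rx":0,"ry":0,"rz":-0.16,"claw":1},{"dx":63,"dy":102,"dz":2,"rx":0,"ry":0,"rz":-0.24,"claw":1},{"dx":85,"dy":136,"dz":2,"rx":0,"ry":0,"rz":-0.32,"claw":1},{"dx":106,"dy":170,"dz":2,"rx":0,"ry":0,"rz":-0.385,"claw":1}]'
```

```text
t: 0.57
position: [276.8, -455.5, 233.1]
tcp_rot: [-64.3, 90.0, 108.5]
wrist_force: [1.1, -0.6, -0.2]
gripper_width: 25.1
```

```bash
python3 -m pendant '[{"dx":21,"dy":32,"dz":0,"rx":0,"ry":0,"rz":0,"claw":1},{"dx":42,"dy":65,"dz":0,"rx":0,"ry":0,"rz":0,"claw":1},{"dx":63,"dy":97,"dz":0,"rx":0,"ry":0,"rz":0,"claw":1},{"dx":84,"dy":130,"dz":0,"rx":0,"ry":0,"rz":0,"claw":1},{"dx":104,"dy":161,"dz":0,"rx":0,"ry":0,"rz":0,"claw":1}]'
python3 -m pendant '[{"dx":21,"dy":32,"dz":0,"rx":0,"ry":0,"rz":0,"claw":1},{"dx":42,"dy":65,"dz":0,"rx":0,"ry":0,"rz":0,"claw":1},{"dx":63,"dy":97,"dz":0,"rx":0,"ry":0,"rz":0,"claw":1},{"dx":84,"dy":130,"dz":0,"rx":0,"ry":0,"rz":0,"claw":1},{"dx":104,"dy":161,"dz":0,"rx":0,"ry":0,"rz":0,"claw":1}]'
```

```text
t: 0.98
position: [380.8, -294.3, 233.3]
tcp_rot: [166.5, 90.0, -20.3]
wrist_force: [0.7, 0.3, -0.1]
gripper_width: 0.1
t: 1.4
position: [484.7, -133.3, 233.3]
tcp_rot: [-149.3, 90.0, 23.8]
wrist_force: [1.4, -0.8, -0.4]
gripper_width: 0.1
```

```bash
python3 -m pendant '[{"dx":21,"dy":32,"dz":0,"rx":0,"ry":0,"rz":0,"claw":1},{"dx":42,"dy":65,"dz":0,"rx":0,"ry":0,"rz":0,"claw":1},{"dx":63,"dy":97,"dz":0,"rx":0,"ry":0,"rz":0,"claw":1},{"dx":84,"dy":130,"dz":0,"rx":0,"ry":0,"rz":0,"claw":1},{"dx":104,"dy":161,"dz":0,"rx":0,"ry":0,"rz":0,"claw":1}]'
python3 -m pendant '[{"dx":16,"dy":32,"dz":0,"rx":0,"ry":0,"rz":0,"claw":1},{"dx":32,"dy":65,"dz":-10,"rx":0,"ry":0,"rz":0,"claw":1},{"dx":48,"dy":97,"dz":-20,"rx":0,"ry":0,"rz":0,"claw":1},{"dx":64,"dy":130,"dz":-40,"rx":0,"ry":0,"rz":0,"claw":1},{"dx":74,"dy":155,"dz":-60,"rx":0,"ry":0,"rz":0,"claw":1}]'
python3 - <<'E'
from h import *
m=imaging.camera_model("wrist"); f=imaging.grab_frame("wrist"); cv2.imwrite("pics/w1.png",f[:,:,::-1])
print(env.observe()["position"],m["extrinsics"].round(3).tolist())
b=blobs(f,(105,120,60),(125,255,255)); print(b)
for c,_ in b: print(plane(m,c,98))
E
```

```text
t: 1.82
position: [588.7, 27.6, 233.1]
tcp_rot: [-11.8, 90.0, 161.3]
wrist_force: [0.9, 0.3, 0.2]
gripper_width: -0.2
t: 2.23
position: [663.2, 184.1, 172.9]
tcp_rot: [-128.8, 89.9, 44.4]
wrist_force: [0.4, 0.6, -0.7]
gripper_width: -0.1
[660.71035397 189.52288399 167.28058032] [[-0.119, -0.94, -0.32, 746.551], [-0.993, 0.112, 0.04, 173.315], [-0.001, 0.322, -0.947, 315.03], [0.0, 0.0, 0.0, 1.0]]
[([245.9, 168.4], [227, 150, 39, 38, 1127])]
[693.34163689 188.86093454  98.        ]
```

View pics/w1.png

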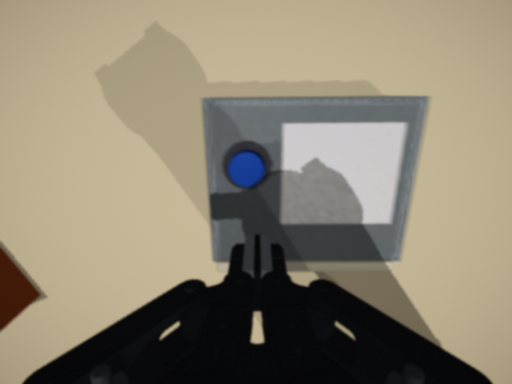

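```bash
python3 -m pendant '[{"dx":10,"dy":0,"dz":-10,"rx":0,"ry":0,"rz":0,"claw":1},{"dx":20,"dy":0,"dz":-20,"rx":0,"ry":0,"rz":0,"claw":1},{"dx":28,"dy":0,"dz":-40,"rx":0,"ry":0,"rz":0,"claw":1},{"dx":28,"dy":0,"dz":-50,"rx":0,"ry":0,"rz":0,"claw":1},{"dx":28,"dy":0,"dz":-50,"rx":0,"ry":0,"rz":0,"claw":1}]'
python3 - <<'E'
from h import *
for i in range(3):
  m=imaging.camera_model("wrist"); f=imaging.grab_frame("wrist"); s=env.observe();print(s["t"],s["position"],s["tcp_rot"])
b=blobs(f,(105,120,60),(125,255,255)); print(b)
for c,_ in b: print(plane(m,c,98))
cv2.imwrite("pics/w2.png",f[:,:,::-1])
E
```

```text
t: 2.7
position: [687.9, 179.7, 119.5]
tcp_rot: [23.3, 89.6, -163.6]
wrist_force: [-1.0, 0.7, -1.1]
gripper_width: 0.1
2.75 [688.50757872 180.1659652  121.38237705] [  20.27680681   89.76046761 -166.61826526]
2.8 [689.29042271 180.61325924 122.90745839] [  13.05805311   89.90578009 -173.82497357]
2.85 [689.86933915 180.85034385 123.97763425] [-116.5317775    89.97884166   56.58579684]
[([243.5, 223.1], [224, 204, 43, 40, 1212])]
[695.29379161 188.18470913  98.        ]
```

View pics/w2.png

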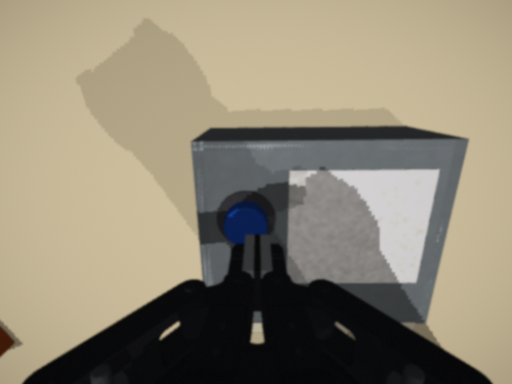

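```bash
python3 -m pendant '[{"dx":2,"dy":7,"dz":-6,"rx":0,"ry":0,"rz":0,"claw":1},{"dx":2,"dy":7,"dz":-12,"rx":0,"ry":0,"rz":0,"claw":1},{"dx":2,"dy":7,"dz":-18,"rx":0,"ry":0,"rz":0,"claw":1},{"dx":2,"dy":7,"dz":-22,"rx":0,"ry":0,"rz":0,"claw":1},{"dx":2,"dy":7,"dz":-24,"rx":0,"ry":0,"rz":0,"claw":1}]'
python3 -m pendant '[{"dx":0,"dy":0,"dz":-2,"rx":0,"ry":0,"rz":0,"claw":1},{"dx":0,"dy":0,"dz":-4,"rx":0,"ry":0,"rz":0,"claw":1},{"dx":0,"dy":0,"dz":-6,"rx":0,"ry":0,"rz":0,"claw":1},{"dx":0,"dy":0,"dz":-8,"rx":0,"ry":0,"rz":0,"claw":1},{"dx":0,"dy":0,"dz":-9,"rx":0,"ry":0,"rz":0,"claw":1}]'
```

```text
t: 3.27
position: [691.5, 187.3, 98.2]
tcp_rot: [32.7, 89.9, -154.2]
wrist_force: [-0.4, 0.5, 1.5]
gripper_width: -0.2
t: 3.68
position: [692.3, 187.6, 90.2]
tcp_rot: [-160.5, 90.0, 12.6]
wrist_force: [-1.5, -0.3, 2.9]
gripper_width: -0.1
```

```bash
python3 -m pendant '[{"dx":0,"dy":0,"dz":-0.7,"rx":0,"ry":0,"rz":0,"claw":1},{"dx":0,"dy":0,"dz":-0.7,"rx":0,"ry":0,"rz":0,"claw":1}]'
python3 - <<'E'
from h import *
f=imaging.grab_frame("top"); cv2.imwrite("pics/t1.png",cv2.resize(f[100:250,80:280],None,fx=3.5,fy=3.5)[:,:,::-1])
E
```

```text
t: 3.85
position: [692.3, 187.6, 89.7]
tcp_rot: [-165.3, 90.0, 7.8]
wrist_force: [-0.8, -0.3, 3.5]
gripper_width: 0.2
```

View pics/t1.png

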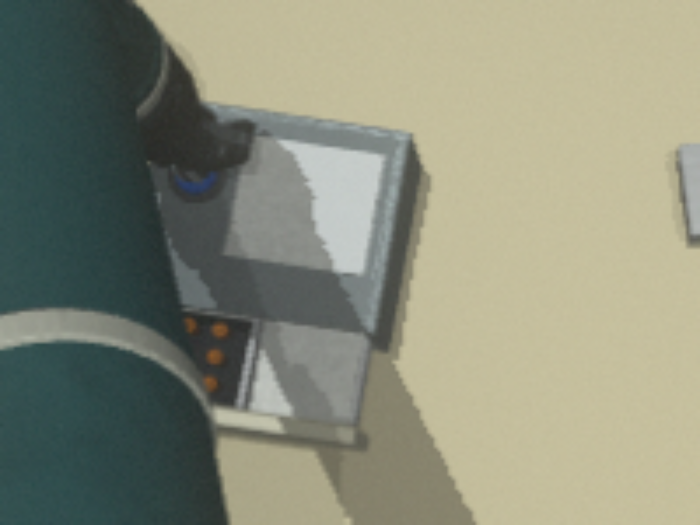

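The drawer is sliding out, with the empty bay at about (310,375) in the zoomed view. I'll lift and go to the vial.

```bash
python3 -m pendant '[{"dx":0,"dy":0,"dz":20,"rx":0,"ry":0,"rz":0,"claw":1},{"dx":0,"dy":0,"dz":50,"rx":0,"ry":0,"rz":0,"claw":1},{"dx":-5,"dy":-20,"dz":80,"rx":0,"ry":0,"rz":0,"claw":0},{"dx":-13,"dy":-52,"dz":100,"rx":0,"ry":0,"rz":0,"claw":-0.6},{"dx":-22,"dy":-90,"dz":110,"rx":0,"ry":0,"rz":0,"claw":-0.6}]'
python3 -m pendant '[{"dx":-9,"dy":-39,"dz":0,"rx":0,"ry":0,"rz":0,"claw":-0.6},{"dx":-18,"dy":-78,"dz":0,"rx":0,"ry":0,"rz":0,"claw":-0.6},{"dx":-27,"dy":-117,"dz":0,"rx":0,"ry":0,"rz":0,"claw":-0.6},{"dx":-36,"dy":-156,"dz":0,"rx":0,"ry":0,"rz":0,"claw":-0.6},{"dx":-45,"dy":-195,"dz":0,"rx":0,"ry":0,"rz":0,"claw":-0.6}]'
python3 -m pendant '[{"dx":-9,"dy":-38,"dz":0,"rx":0,"ry":0,"rz":0,"claw":-0.6},{"dx":-18,"dy":-76,"dz":0,"rx":0,"ry":0,"rz":0,"claw":-0.6},{"dx":-27,"dy":-114,"dz":0,"rx":0,"ry":0,"rz":0,"claw":-0.6},{"dx":-36,"dy":-140,"dz":0,"rx":0,"ry":0,"rz":0,"claw":-0.6},{"dx":-45,"dy":-165,"dz":0,"rx":0,"ry":0,"rz":0,"claw":-0.6}]'
python3 - <<'E'
from h import *
f=imaging.grab_frame("top"); cv2.imwrite("pics/t2.png",cv2.resize(f[100:300,80:380],None,fx=2.6,fy=2.6)[:,:,::-1])
m=imaging.camera_model("wrist"); f=imaging.grab_frame("wrist"); cv2.imwrite("pics/w3.png",f[:,:,::-1])
m2=imaging.camera_model("wrist")
s=env.observe();print(s["t"],s["position"],s["tcp_rot"],s["gripper_width"])
b=blobs(f,(22,150,70),(34,255,255),60); print(b)
for c,_ in b: print(plane(m,c,56),plane(m2,c,56))
E
```

```text
t: 4.32
position: [671.4, 100.4, 202.9]
tcp_rot: [-147.2, 89.6, 26.2]
wrist_force: [0.7, -1.1, 0.2]
gripper_width: 35.9
t: 4.73
position: [624.6, -99.3, 199.6]
tcp_rot: [176.1, 89.9, -10.8]
wrist_force: [1.1, -0.9, -0.9]
gripper_width: 68.0
t: 5.15
position: [579.3, -265.3, 199.4]
tcp_rot: [127.1, 89.9, -59.9]
wrist_force: [0.6, 0.3, 0.1]
gripper_width: 68.6
5.25 [ 577.54663266 -269.28430677  199.0811351 ] [  78.41288568   89.79373012 -108.98795022] 68.33265766009359
[([265.6, 172.8], [254, 161, 24, 24, 449])]
[ 582.23755457 -283.16796009   56.        ] [ 583.27427177 -280.2995321    56.        ]
```

View pics/t2.png

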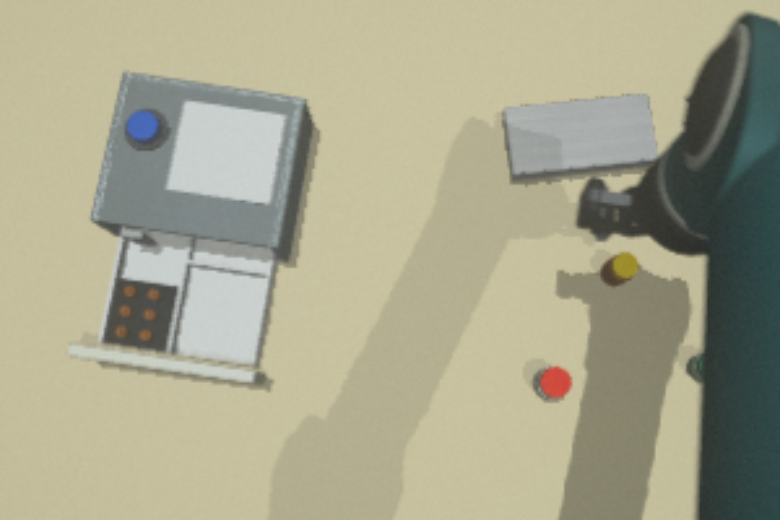

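View pics/w3.png

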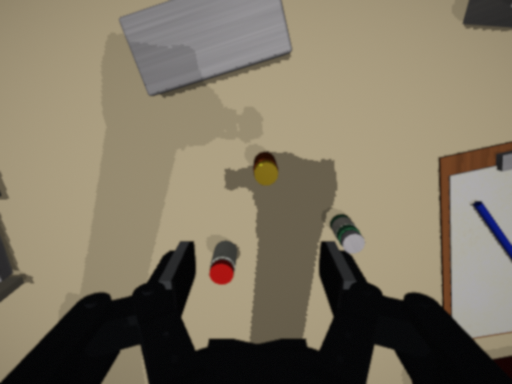

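The top view shows the drawer out, with the empty bay's floor at about (222,313) in the zoomed view. The wrist view shows the yellow cap at (266,173), giving about (581,-281). I'll settle above it and work out the bay position.

```bash
python3 -m pendant '[{"dx":1,"dy":-6,"dz":-20,"rx":0,"ry":0,"rz":0,"claw":-0.6},{"dx":1,"dy":-12,"dz":-45,"rx":0,"ry":0,"rz":0,"claw":-0.6},{"dx":1,"dy":-15,"dz":-70,"rx":0,"ry":0,"rz":0,"claw":-0.6},{"dx":1,"dy":-15,"dz":-85,"rx":0,"ry":0,"rz":0,"claw":-0.6},{"dx":1,"dy":-15,"dz":-95,"rx":0,"ry":0,"rz":0,"claw":-0.6}]'
python3 -m pendant '[{"dx":0,"dy":0,"dz":0,"rx":0,"ry":0,"rz":0,"claw":-0.6},{"dx":0,"dy":0,"dz":0,"rx":0,"ry":0,"rz":0,"claw":-0.6},{"dx":0,"dy":0,"dz":0,"rx":0,"ry":0,"rz":0,"claw":-0.6},{"dx":0,"dy":0,"dz":0,"rx":0,"ry":0,"rz":0,"claw":-0.6}]'
python3 - <<'E'
from h import *
m=imaging.camera_model("wrist"); f=imaging.grab_frame("wrist"); cv2.imwrite("pics/w4.png",f[:,:,::-1])
s=env.observe();print(s["t"],s["position"],s["tcp_rot"],s["gripper_width"])
b=blobs(f,(22,150,70),(34,255,255),60); print(b)
for c,_ in b: print(plane(m,c,56))
t=imaging.camera_model("top")
Z=lambda p:(p[0]/2.6+80-.3,p[1]/2.6+100-.3)
for z,P in [(10,[(190,268),(269,280),(259,362),(179,351)]),(82,[(125,72),(306,99),(274,248),(92,220)]),(74,[(69,350),(254,380)])]:
    Q=np.array([plane(t,Z(p),z) for p in P]); print(z,Q.round(1).tolist(),Q.mean(0).round(1), [np.linalg.norm(Q[i]-Q[i-1]).round(1) for i in range(len(Q))])
E
```

```text
t: 5.67
position: [580.4, -276.4, 102.1]
tcp_rot: [-27.0, 89.8, 146.1]
wrist_force: [0.7, -0.2, 0.4]
gripper_width: 68.2
t: 6.0
position: [582.2, -277.4, 106.1]
tcp_rot: [165.0, 89.8, -21.8]
wrist_force: [-0.0, 1.1, 0.5]
gripper_width: 68.1
6.05 [ 582.04750256 -277.47638351  106.0382584 ] [162.94838843  89.85581661 -23.92580897] 68.29127091675416
[([263.8, 213.5], [248, 197, 33, 33, 860])]
[ 582.61403787 -283.20074744   56.        ]
10 [[567.5, 153.7, 10.0], [558.2, 73.0, 10.0], [475.2, 77.7, 10.0], [483.3, 158.0, 10.0]] [521.1 115.6  10. ] [np.float64(84.3), np.float64(81.2), np.float64(83.2), np.float64(80.8)]
82 [[747.6, 215.1, 82.0], [727.5, 37.5, 82.0], [579.0, 58.9, 82.0], [599.4, 232.0, 82.0]] [663.4 135.9  82. ] [np.float64(149.2), np.float64(178.7), np.float64(149.9), np.float64(174.2)]
74 [[477.1, 244.0, 74.0], [455.4, 70.8, 74.0]] [466.3 157.4  74. ] [np.float64(174.5), np.float64(174.5)]
```

View pics/w4.png

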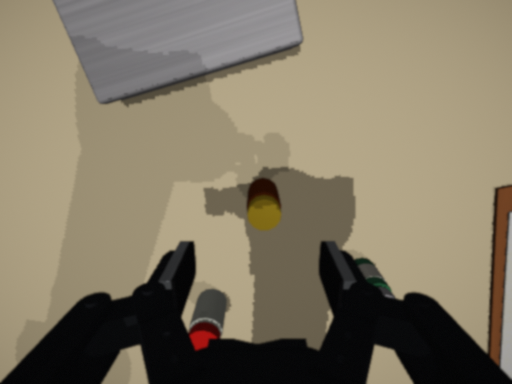

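```bash
python3 -m pendant '[{"dx":-1.5,"dy":-4.5,"dz":-10,"rx":0,"ry":0,"rz":0,"claw":-0.6},{"dx":-1.5,"dy":-4.5,"dz":-24,"rx":0,"ry":0,"rz":0,"claw":-0.6},{"dx":-1.5,"dy":-4.5,"dz":-38,"rx":0,"ry":0,"rz":0,"claw":-0.6},{"dx":-1.5,"dy":-4.5,"dz":-50,"rx":0,"ry":0,"rz":0,"claw":-0.6},{"dx":-1.5,"dy":-4.5,"dz":-60,"rx":0,"ry":0,"rz":0,"claw":-0.6}]'
python3 -m pendant '[{"dx":0,"dy":0,"dz":-9,"rx":0,"ry":0,"rz":0,"claw":-0.6},{"dx":0,"dy":0,"dz":-17,"rx":0,"ry":0,"rz":0,"claw":-0.6},{"dx":0,"dy":0,"dz":-24,"rx":0,"ry":0,"rz":0,"claw":-0.6},{"dx":0,"dy":0,"dz":-28,"rx":0,"ry":0,"rz":0,"claw":-0.6},{"dx":0,"dy":0,"dz":-30,"rx":0,"ry":0,"rz":0,"claw":-0.6}]'
python3 - <<'E'
from h import *
m=imaging.camera_model("wrist"); f=imaging.grab_frame("wrist"); cv2.imwrite("pics/w5.png",f[:,:,::-1])
s=env.observe();print(s["t"],s["position"],s["tcp_rot"],s["gripper_width"])
b=blobs(f,(22,150,70),(34,255,255),60); print(b)
for c,_ in b: print(plane(m,c,56))
E
```

```text
t: 6.47
position: [578.4, -281.4, 42.0]
tcp_rot: [-18.9, 89.8, 154.2]
wrist_force: [-0.3, 0.2, -0.5]
gripper_width: 68.6
t: 6.88
position: [579.4, -281.7, 13.8]
tcp_rot: [-17.8, 90.0, 155.3]
wrist_force: [0.7, 0.4, 0.5]
gripper_width: 68.2
6.9333 [ 579.406144   -281.75214078   13.94129159] [-17.4212803   89.96514708 155.68882478] 68.32890753990176
[([258.7, 290.0], [230, 259, 58, 60, 2624])]
[ 584.72605416 -283.63840752   56.        ]
```

View pics/w5.png

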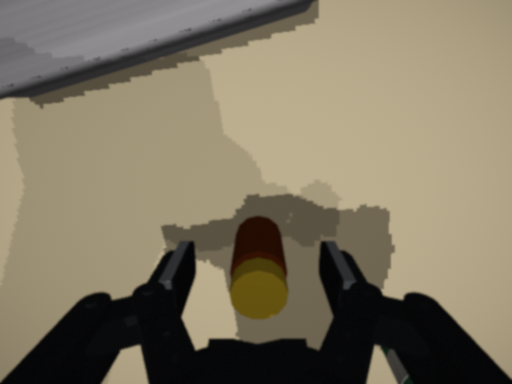

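```bash
python3 -m pendant '[{"dx":2,"dy":-0.5,"dz":0,"rx":0,"ry":0,"rz":0,"claw":-0.6},{"dx":2,"dy":-0.5,"dz":0,"rx":0,"ry":0,"rz":0,"claw":-0.2},{"dx":2,"dy":-0.5,"dz":0,"rx":0,"ry":0,"rz":0,"claw":0.1},{"dx":2,"dy":-0.5,"dz":0,"rx":0,"ry":0,"rz":0,"claw":0.3},{"dx":2,"dy":-0.5,"dz":0,"rx":0,"ry":0,"rz":0,"claw":0.6}]'
python3 -m pendant '[{"dx":0,"dy":0,"dz":0,"rx":0,"ry":0,"rz":0,"claw":0.8},{"dx":0,"dy":0,"dz":0,"rx":0,"ry":0,"rz":0,"claw":1},{"dx":0,"dy":0,"dz":0,"rx":0,"ry":0,"rz":0,"claw":1},{"dx":0,"dy":0,"dz":3,"rx":0,"ry":0,"rz":0,"claw":1},{"dx":0,"dy":0,"dz":8,"rx":0,"ry":0,"rz":0,"claw":1}]'
python3 - <<'E'
from h import *
m=imaging.camera_model("wrist"); f=imaging.grab_frame("wrist"); cv2.imwrite("pics/w6.png",f[:,:,::-1])
s=env.observe();print(s)
E
```

```text
t: 7.35
position: [582.1, -282.6, 15.4]
tcp_rot: [157.5, 89.9, -29.4]
wrist_force: [-1.6, 1.0, -0.3]
gripper_width: 26.3
t: 7.77
position: [580.6, -282.0, 21.8]
tcp_rot: [-16.3, 89.9, 156.8]
wrist_force: [-0.0, -0.2, -0.9]
gripper_width: 25.9
{'t': 7.8167, 'joints': array([ 31.78420389,  41.97271829, -12.30692486,  98.28096748,
        12.52413826,  41.10117203, -83.82281729]), 'qvel': array([-0.14524194,  0.0924905 ,  0.05044642, -0.70978493,  0.36258608,
       -1.24019071, -0.24537854]), 'tau': array([ 4.51355742e-02, -5.66961479e+01, -3.48459072e+00, -1.72428864e+01,
        8.23961076e-03,  4.47349017e-02, -2.74901518e-03]), 'position': array([ 581.49277409, -282.31375316,   23.18682593]), 'tcp_rot': array([-13.55205258,  89.98904418, 159.5580853 ]), 'wrist_force': array([0.20224117, 0.31997124, 0.30120693]), 'wrist_torque': array([-0.02222251, -0.02856897, -0.00449088]), 'gripper_width': 26.29560298135502}
```

View pics/w6.png

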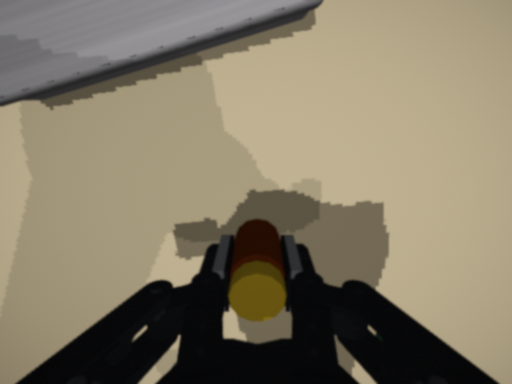

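The vial is gripped (yellow cap at (258,291), centred between the pads) and upright. I'll lift it and carry it to above the bay.

```bash
python3 -m pendant '[{"dx":0,"dy":0,"dz":12,"rx":0,"ry":0,"rz":0,"claw":1},{"dx":0,"dy":0,"dz":30,"rx":0,"ry":0,"rz":0,"claw":1},{"dx":0,"dy":2,"dz":52,"rx":0,"ry":0,"rz":0,"claw":1},{"dx":-1,"dy":10,"dz":75,"rx":0,"ry":0,"rz":0,"claw":1},{"dx":-4,"dy":26,"dz":98,"rx":0,"ry":0,"rz":0,"claw":1}]'
python3 -m pendant '[{"dx":-4,"dy":22,"dz":15,"rx":0,"ry":0,"rz":0,"claw":1},{"dx":-8,"dy":50,"dz":22,"rx":0,"ry":0,"rz":0,"claw":1},{"dx":-13,"dy":80,"dz":22,"rx":0,"ry":0,"rz":0,"claw":1},{"dx":-18,"dy":112,"dz":22,"rx":0,"ry":0,"rz":0,"claw":1},{"dx":-23,"dy":145,"dz":22,"rx":0,"ry":0,"rz":0,"claw":1}]'
python3 -m pendant '[{"dx":-5,"dy":32,"dz":0,"rx":0,"ry":0,"rz":0,"claw":1},{"dx":-10,"dy":64,"dz":0,"rx":0,"ry":0,"rz":0,"claw":1},{"dx":-15,"dy":96,"dz":0,"rx":0,"ry":0,"rz":0,"claw":1},{"dx":-20,"dy":128,"dz":0,"rx":0,"ry":0,"rz":0,"claw":1},{"dx":-24,"dy":156,"dz":0,"rx":0,"ry":0,"rz":0,"claw":1}]'
python3 -m pendant '[{"dx":-4,"dy":25,"dz":0,"rx":0,"ry":0,"rz":0,"claw":1},{"dx":-7,"dy":45,"dz":0,"rx":0,"ry":0,"rz":0,"claw":1},{"dx":-9,"dy":58,"dz":0,"rx":0,"ry":0,"rz":0,"claw":1},{"dx":-11,"dy":66,"dz":0,"rx":0,"ry":0,"rz":0,"claw":1},{"dx":-11,"dy":68,"dz":0,"rx":0,"ry":0,"rz":0,"claw":1}]'
python3 -m pendant '[{"dx":0,"dy":0,"dz":0,"rx":0,"ry":0,"rz":0,"claw":1},{"dx":0,"dy":0,"dz":0,"rx":0,"ry":0,"rz":0,"claw":1},{"dx":0,"dy":0,"dz":0,"rx":0,"ry":0,"rz":0,"claw":1},{"dx":0,"dy":0,"dz":0,"rx":0,"ry":0,"rz":0,"claw":1},{"dx":0,"dy":0,"dz":0,"rx":0,"ry":0,"rz":0,"claw":1}]'
python3 - <<'E'
from h import *
m=imaging.camera_model("wrist"); f=imaging.grab_frame("wrist"); cv2.imwrite("pics/w7.png",f[:,:,::-1])
f=imaging.grab_frame("scene"); cv2.imwrite("pics/s7.png",cv2.resize(f[60:240,180:400],None,fx=3,fy=3)[:,:,::-1])
f=imaging.grab_frame("top"); cv2.imwrite("pics/t7.png",cv2.resize(f[100:300,80:380],None,fx=2.6,fy=2.6)[:,:,::-1])
s=env.observe();print(s["t"],s["position"],s["tcp_rot"],s["gripper_width"])
E
```

```text
t: 8.23
position: [577.2, -258.4, 122.0]
tcp_rot: [100.4, 89.9, -86.7]
wrist_force: [1.6, 0.2, -0.5]
gripper_width: 26.6
t: 8.65
position: [554.2, -110.5, 143.7]
tcp_rot: [155.0, 89.9, -31.9]
wrist_force: [0.5, -0.0, -0.9]
gripper_width: 26.8
t: 9.07
position: [529.9, 46.9, 143.4]
tcp_rot: [-150.6, 90.0, 22.6]
wrist_force: [-0.4, 0.6, -0.8]
gripper_width: 26.5
t: 9.48
position: [519.1, 114.3, 143.2]
tcp_rot: [-116.9, 90.0, 56.3]
wrist_force: [-1.3, -0.5, -0.7]
gripper_width: 26.2
t: 9.9
position: [519.7, 111.7, 142.5]
tcp_rot: [73.6, 90.0, -113.4]
wrist_force: [0.1, 1.1, -0.8]
gripper_width: 26.1
10.05 [519.63933668 112.30133106 142.5448227 ] [  44.98549731   89.99259    -141.93578153] 25.966578632048236
```

View pics/w7.png

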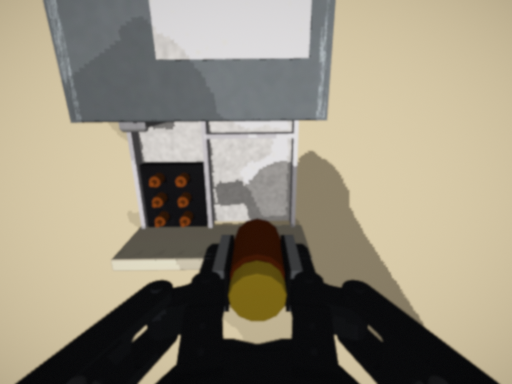

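View pics/s7.png

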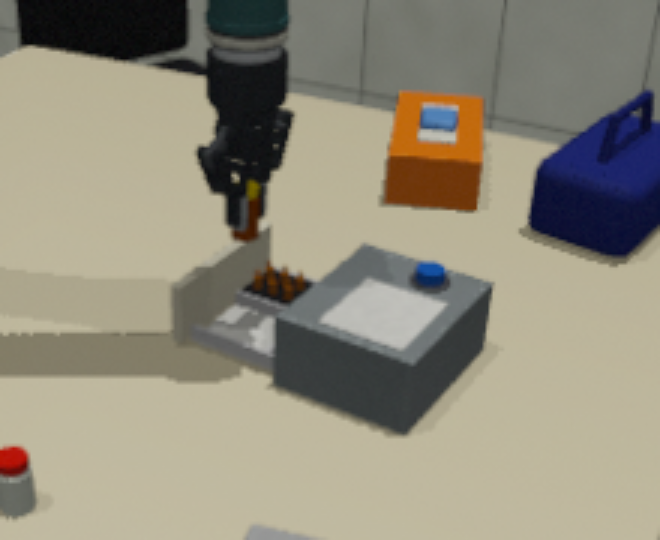

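View pics/t7.png

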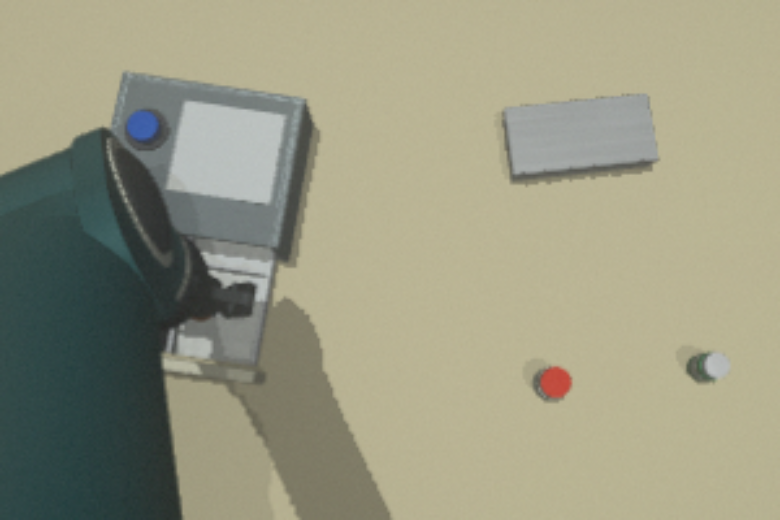

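```bash
python3 - <<'E'
from h import *
m=imaging.camera_model("wrist")
y=np.radians(-6.9); R=np.array([[np.cos(y),-np.sin(y)],[np.sin(y),np.cos(y)]]); o=np.array([663.3,135.7])
for nm,p,z in [("div L row200",(214,200),10),("wall R row200",(292,200),10),("div top",(212,200),26),("wall top",(292,200),26),("back rim",(252,134),26),("back floor",(252,138),10),("front top edge inner?",(180,228),74),("front top outer",(160,262),74),("tcp vial floor",None,0)]:
    P=plane(m,p,z) if p else np.array([519.6,112.3,0]); print(nm,P.round(1),(R.T@(P[:2]-o)).round(1))
E
```

```text
div L row200 [505.8 158.6  10. ] [-159.1    3.8]
wall R row200 [495.9  77.7  10. ] [-159.2  -77.7]
div top [511.7 157.2  26. ] [-153.1    3.1]
wall top [502.1  79.1  26. ] [-153.2  -75.6]
back rim [570.6 110.   26. ] [-89.  -36.7]
back floor [564.7 111.   10. ] [-94.9 -36.4]
front top edge inner? [507.4 177.5  74. ] [-159.7   22.7]
front top outer [477.6 201.4  74. ] [-192.2   42.9]
tcp vial floor [519.6 112.3   0. ] [-139.8  -40.5]
```

```bash
python3 -m pendant '[{"dx":0,"dy":3,"dz":-10,"rx":0,"ry":0,"rz":0,"claw":1},{"dx":0,"dy":3,"dz":-28,"rx":0,"ry":0,"rz":0,"claw":1},{"dx":0,"dy":3,"dz":-46,"rx":0,"ry":0,"rz":0,"claw":1},{"dx":0,"dy":3,"dz":-62,"rx":0,"ry":0,"rz":0,"claw":1},{"dx":0,"dy":3,"dz":-76,"rx":0,"ry":0,"rz":0,"claw":1}]'
python3 -m pendant '[{"dx":0,"dy":0,"dz":-12,"rx":0,"ry":0,"rz":0,"claw":1},{"dx":0,"dy":0,"dz":-20,"rx":0,"ry":0,"rz":0,"claw":1},{"dx":0,"dy":0,"dz":-26,"rx":0,"ry":0,"rz":0,"claw":1},{"dx":0,"dy":0,"dz":-30,"rx":0,"ry":0,"rz":0,"claw":1},{"dx":0,"dy":0,"dz":-32,"rx":0,"ry":0,"rz":0,"claw":1}]'
python3 -m pendant '[{"dx":0,"dy":0,"dz":0,"rx":0,"ry":0,"rz":0,"claw":1},{"dx":0,"dy":0,"dz":0,"rx":0,"ry":0,"rz":0,"claw":1},{"dx":0,"dy":0,"dz":0,"rx":0,"ry":0,"rz":0,"claw":1}]'
python3 - <<'E'
from h import *
m=imaging.camera_model("wrist"); f=imaging.grab_frame("wrist"); cv2.imwrite("pics/w8.png",f[:,:,::-1])
s=env.observe();print(s["t"],s["position"],s["wrist_force"])
f=imaging.grab_frame("scene"); cv2.imwrite("pics/s8.png",cv2.resize(f[60:240,180:400],None,fx=3,fy=3)[:,:,::-1])
E
```

```text
t: 10.47
position: [518.9, 115.8, 64.8]
tcp_rot: [10.2, 89.9, -176.7]
wrist_force: [-0.6, -0.4, -1.4]
gripper_width: 26.6
t: 10.88
position: [519.6, 115.7, 34.2]
tcp_rot: [6.5, 90.0, 179.6]
wrist_force: [-0.1, -0.5, -0.7]
gripper_width: 26.2
t: 11.13
position: [520.1, 115.7, 35.2]
tcp_rot: [-162.1, 89.9, 11.0]
wrist_force: [0.5, -0.0, -0.5]
gripper_width: 26.2
11.1833 [519.98411964 115.72833525  35.16069454] [-0.44396363  0.48435872 -0.47251927]
```

View pics/w8.png

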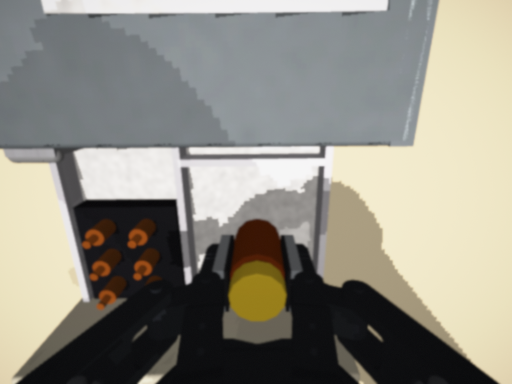

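View pics/s8.png

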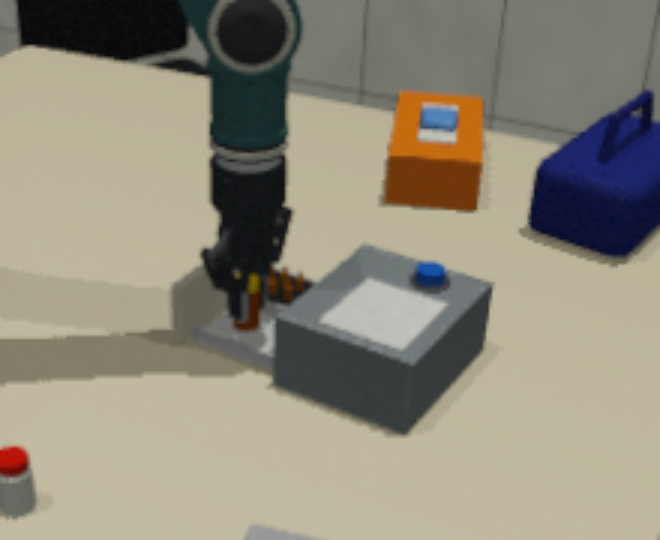

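```bash
python3 -m pendant '[{"dx":0,"dy":0,"dz":-3,"rx":0,"ry":0,"rz":0,"claw":1},{"dx":0,"dy":0,"dz":-6,"rx":0,"ry":0,"rz":0,"claw":1},{"dx":0,"dy":0,"dz":-8,"rx":0,"ry":0,"rz":0,"claw":1},{"dx":0,"dy":0,"dz":-9,"rx":0,"ry":0,"rz":0,"claw":1},{"dx":0,"dy":0,"dz":-9,"rx":0,"ry":0,"rz":0,"claw":1}]'
python3 -m pendant '[{"dx":0,"dy":0,"dz":-0.5,"rx":0,"ry":0,"rz":0,"claw":1},{"dx":0,"dy":0,"dz":-1,"rx":0,"ry":0,"rz":0,"claw":1},{"dx":0,"dy":0,"dz":-1,"rx":0,"ry":0,"rz":0,"claw":1},{"dx":0,"dy":0,"dz":-1,"rx":0,"ry":0,"rz":0,"claw":1}]'
```

```text
t: 11.65
position: [519.4, 115.6, 25.4]
tcp_rot: [28.4, 90.0, -158.5]
wrist_force: [-0.7, 0.2, -0.8]
gripper_width: 26.4
t: 11.98
position: [519.6, 115.7, 25.2]
tcp_rot: [107.9, 90.0, -79.0]
wrist_force: [-1.7, -0.5, 6.6]
gripper_width: 26.2
```

Contact with the floor reads 6.6 N, so I'll release with a limited opening.

```bash
python3 -m pendant '[{"dx":0,"dy":0,"dz":0.5,"rx":0,"ry":0,"rz":0,"claw":0.36},{"dx":0,"dy":0,"dz":0.5,"rx":0,"ry":0,"rz":0,"claw":0.28},{"dx":0,"dy":0,"dz":0.5,"rx":0,"ry":0,"rz":0,"claw":0.2},{"dx":0,"dy":0,"dz":0.5,"rx":0,"ry":0,"rz":0,"claw":0.12},{"dx":0,"dy":0,"dz":0.5,"rx":0,"ry":0,"rz":0,"claw":0.07}]'
python3 -m pendant '[{"dx":0,"dy":0,"dz":0,"rx":0,"ry":0,"rz":0,"claw":0.07},{"dx":0,"dy":0,"dz":0,"rx":0,"ry":0,"rz":0,"claw":0.07},{"dx":0,"dy":0,"dz":0,"rx":0,"ry":0,"rz":0,"claw":0.07}]'
python3 - <<'E'
from h import *
m=imaging.camera_model("wrist"); f=imaging.grab_frame("wrist"); cv2.imwrite("pics/w9.png",f[:,:,::-1])
s=env.observe();print(s["t"],s["position"],s["wrist_force"],s["gripper_width"])
E
```

```text
t: 12.4
position: [519.5, 115.6, 25.0]
tcp_rot: [6.0, 90.0, 179.1]
wrist_force: [0.5, -0.1, 0.4]
gripper_width: 39.7
t: 12.65
position: [519.5, 115.6, 25.0]
tcp_rot: [22.3, 90.0, -164.6]
wrist_force: [-0.0, -0.3, -0.4]
gripper_width: 39.5
12.7 [519.56197376 115.6553907   25.058753  ] [0.83176336 0.34344717 1.03105404] 40.01823206302815
```

View pics/w9.png

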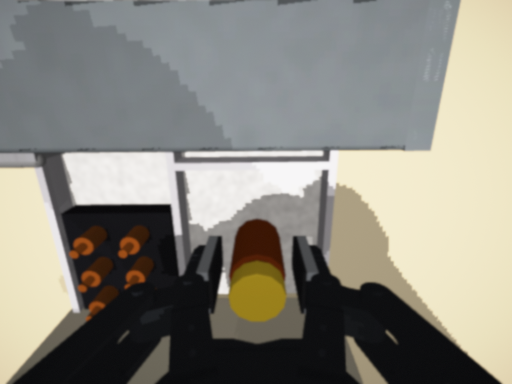

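The vial stands free, with about 6 mm clear on each side. I'll raise straight up.

```bash
python3 -m pendant '[{"dx":0,"dy":0,"dz":4,"rx":0,"ry":0,"rz":0,"claw":0.07},{"dx":0,"dy":0,"dz":12,"rx":0,"ry":0,"rz":0,"claw":0.07},{"dx":0,"dy":0,"dz":24,"rx":0,"ry":0,"rz":0,"claw":0.07},{"dx":0,"dy":0,"dz":38,"rx":0,"ry":0,"rz":0,"claw":0.07},{"dx":0,"dy":0,"dz":54,"rx":0,"ry":0,"rz":0,"claw":0.07}]'
python3 -m pendant '[{"dx":0,"dy":0,"dz":15,"rx":0,"ry":0,"rz":0,"claw":0.07},{"dx":0,"dy":0,"dz":30,"rx":0,"ry":0,"rz":0,"claw":0.07},{"dx":0,"dy":0,"dz":40,"rx":0,"ry":0,"rz":0,"claw":0.07},{"dx":0,"dy":0,"dz":45,"rx":0,"ry":0,"rz":0,"claw":0.07},{"dx":0,"dy":0,"dz":45,"rx":0,"ry":0,"rz":0,"claw":1}]'
python3 - <<'E'
from h import *
f=imaging.grab_frame("scene"); cv2.imwrite("pics/s9.png",cv2.resize(f[60:240,180:400],None,fx=3,fy=3)[:,:,::-1])
f=imaging.grab_frame("top"); cv2.imwrite("pics/t9.png",cv2.resize(f[100:300,80:380],None,fx=2.6,fy=2.6)[:,:,::-1])
s=env.observe();print(s["t"],s["position"],s["joints"],s["gripper_width"])
E
```

```text
t: 13.12
position: [519.5, 115.7, 80.4]
tcp_rot: [-5.6, 90.0, 167.5]
wrist_force: [-0.0, -0.8, -0.2]
gripper_width: 39.8
t: 13.53
position: [520.4, 115.8, 125.8]
tcp_rot: [-165.0, 89.8, 8.1]
wrist_force: [-0.2, 0.5, 0.8]
gripper_width: 28.7
13.6333 [519.34065734 115.46491388 123.96835172] [ 5.78877272e-02  2.54530506e+01 -1.99552845e+01  1.12272613e+02
  1.21343917e+01  4.42897666e+01 -1.23743969e+02] 13.535906886554516
```

View pics/s9.png

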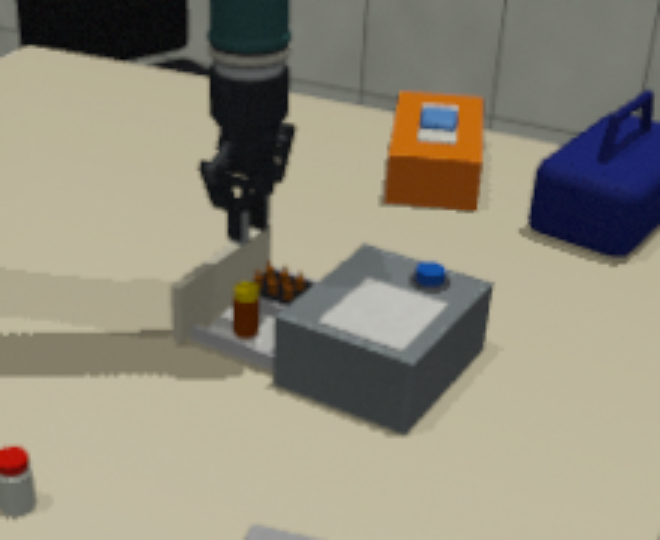

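View pics/t9.png

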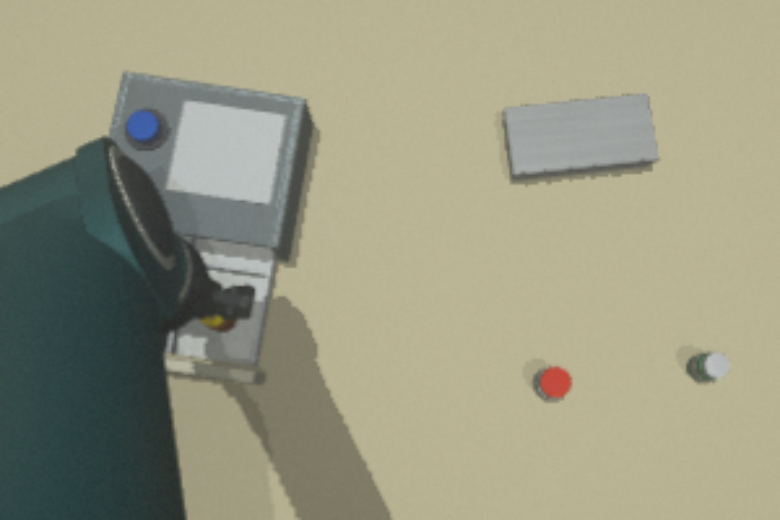

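The vial stands upright in the bay (yellow cap at (245,292) in the zoomed scene view), and the bystanders haven't moved. Next I'll go round to in front of the drawer.

```bash
python3 -m pendant '[{"dx":-12,"dy":7,"dz":0,"rx":0,"ry":0,"rz":0,"claw":1},{"dx":-34,"dy":19,"dz":0,"rx":0,"ry":0,"rz":0,"claw":1},{"dx":-58,"dy":32,"dz":0,"rx":0,"ry":0,"rz":0,"claw":1},{"dx":-76,"dy":42,"dz":0,"rx":0,"ry":0,"rz":0,"claw":1},{"dx":-84,"dy":47,"dz":0,"rx":0,"ry":0,"rz":0,"claw":1}]'
python3 -m pendant '[{"dx":0,"dy":0,"dz":0,"rx":0,"ry":0,"rz":0,"claw":1},{"dx":0,"dy":0,"dz":-15,"rx":0,"ry":0,"rz":0,"claw":1},{"dx":0,"dy":0,"dz":-35,"rx":0,"ry":0,"rz":0,"claw":1},{"dx":0,"dy":0,"dz":-55,"rx":0,"ry":0,"rz":0,"claw":1},{"dx":0,"dy":0,"dz":-72,"rx":0,"ry":0,"rz":0,"claw":1}]'
python3 -m pendant '[{"dx":0,"dy":0,"dz":-5,"rx":0,"ry":0,"rz":0,"claw":1},{"dx":0,"dy":0,"dz":-7,"rx":0,"ry":0,"rz":0,"claw":1},{"dx":0,"dy":0,"dz":-7,"rx":0,"ry":0,"rz":0,"claw":1}]'
python3 - <<'E'
from h import *
f=imaging.grab_frame("scene"); cv2.imwrite("pics/s10.png",cv2.resize(f[60:240,180:400],None,fx=3,fy=3)[:,:,::-1])
f=imaging.grab_frame("wrist"); cv2.imwrite("pics/w10.png",f[:,:,::-1])
s=env.observe();print(s["t"],s["position"],s["joints"],s["gripper_width"])
E
```

```text
t: 14.05
position: [431.4, 164.0, 123.1]
tcp_rot: [18.7, 89.8, -168.0]
wrist_force: [0.3, -0.1, 0.0]
gripper_width: -0.0
t: 14.47
position: [436.5, 161.8, 50.8]
tcp_rot: [121.6, 90.0, -65.4]
wrist_force: [0.5, 0.3, -0.1]
gripper_width: 0.3
t: 14.72
position: [436.0, 162.5, 44.9]
tcp_rot: [31.1, 90.0, -155.8]
wrist_force: [-0.2, 0.3, 1.6]
gripper_width: 0.4
14.8167 [436.41178334 162.78474312  45.79553148] [  -9.08980293   28.22817732  -18.40403133  123.13234849   16.92588289
   30.89928879 -136.96134351] -0.10985848110534616
```

View pics/s10.png

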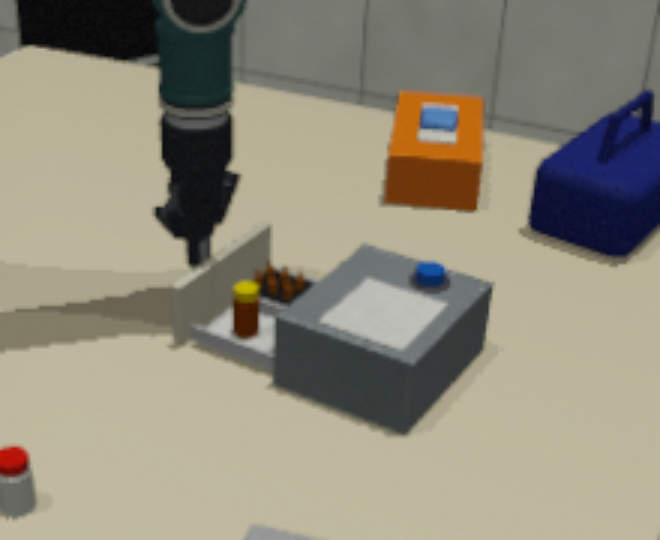

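View pics/w10.png

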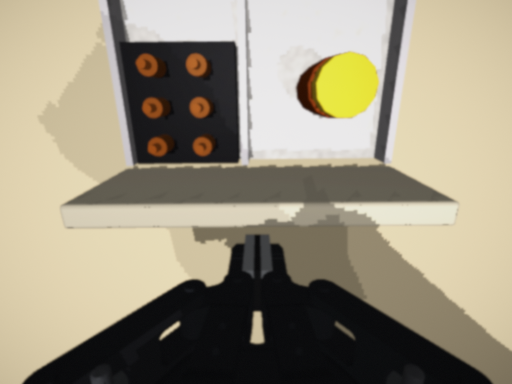

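```bash
python3 -m pendant '[{"dx":3,"dy":-0.4,"dz":0,"rx":0,"ry":0,"rz":0,"claw":1},{"dx":7,"dy":-0.8,"dz":0,"rx":0,"ry":0,"rz":0,"claw":1},{"dx":11,"dy":-1.3,"dz":0,"rx":0,"ry":0,"rz":0,"claw":1},{"dx":14,"dy":-1.7,"dz":0,"rx":0,"ry":0,"rz":0,"claw":1},{"dx":17,"dy":-2.1,"dz":0,"rx":0,"ry":0,"rz":0,"claw":1}]'
python3 -m pendant '[{"dx":4,"dy":-0.5,"dz":0,"rx":0,"ry":0,"rz":0,"claw":1},{"dx":8,"dy":-1,"dz":0,"rx":0,"ry":0,"rz":0,"claw":1},{"dx":13,"dy":-1.6,"dz":0,"rx":0,"ry":0,"rz":0,"claw":1},{"dx":18,"dy":-2.2,"dz":0,"rx":0,"ry":0,"rz":0,"claw":1},{"dx":23,"dy":-2.8,"dz":0,"rx":0,"ry":0,"rz":0,"claw":1}]'
python3 - <<'E'
from h import *
f=imaging.grab_frame("wrist"); cv2.imwrite("pics/w11.png",f[:,:,::-1])
s=env.observe();print(s["t"],s["position"],s["wrist_force"])
E
```

```text
t: 15.23
position: [452.9, 160.5, 45.3]
tcp_rot: [-3.8, 90.0, 169.2]
wrist_force: [-4.4, 0.8, 2.5]
gripper_width: -0.3
t: 15.65
position: [475.7, 157.9, 45.0]
tcp_rot: [1.0, 90.0, 174.1]
wrist_force: [-4.6, 1.7, 2.7]
gripper_width: 0.0
15.7 [477.05734006 157.79385909  45.04724015] [-1.06437117  1.09100455 -0.62721519]
```

View pics/w11.png

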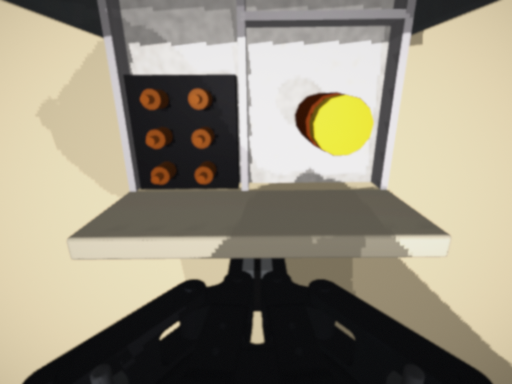

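The drawer is moving in under the fingers and the vial is still upright, so I'll keep pushing.

```bash
python3 -m pendant '[{"dx":5,"dy":-0.6,"dz":0,"rx":0,"ry":0,"rz":0,"claw":1},{"dx":10,"dy":-1.2,"dz":0,"rx":0,"ry":0,"rz":0,"claw":1},{"dx":15,"dy":-1.8,"dz":0,"rx":0,"ry":0,"rz":0,"claw":1},{"dx":20,"dy":-2.4,"dz":0,"rx":0,"ry":0,"rz":0,"claw":1},{"dx":25,"dy":-3,"dz":0,"rx":0,"ry":0,"rz":0,"claw":1}]'
python3 -m pendant '[{"dx":5,"dy":-0.6,"dz":0,"rx":0,"ry":0,"rz":0,"claw":1},{"dx":10,"dy":-1.2,"dz":0,"rx":0,"ry":0,"rz":0,"claw":1},{"dx":15,"dy":-1.8,"dz":0,"rx":0,"ry":0,"rz":0,"claw":1},{"dx":20,"dy":-2.4,"dz":0,"rx":0,"ry":0,"rz":0,"claw":1},{"dx":25,"dy":-3,"dz":0,"rx":0,"ry":0,"rz":0,"claw":1}]'
python3 -m pendant '[{"dx":5,"dy":-0.6,"dz":0,"rx":0,"ry":0,"rz":0,"claw":1},{"dx":10,"dy":-1.2,"dz":0,"rx":0,"ry":0,"rz":0,"claw":1},{"dx":14,"dy":-1.7,"dz":0,"rx":0,"ry":0,"rz":0,"claw":1},{"dx":17,"dy":-2.1,"dz":0,"rx":0,"ry":0,"rz":0,"claw":1},{"dx":20,"dy":-2.4,"dz":0,"rx":0,"ry":0,"rz":0,"claw":1}]'
python3 - <<'E'
from h import *
f=imaging.grab_frame("wrist"); cv2.imwrite("pics/w12.png",f[:,:,::-1])
s=env.observe();print(s["t"],s["position"],s["wrist_force"])
E
```

```text
t: 16.12
position: [500.6, 155.1, 44.9]
tcp_rot: [-13.7, 90.0, 159.4]
wrist_force: [-4.8, 2.7, 2.2]
gripper_width: 0.3
t: 16.53
position: [525.5, 152.2, 44.9]
tcp_rot: [-16.6, 89.9, 156.5]
wrist_force: [-5.4, 3.6, 1.7]
gripper_width: -0.1
t: 16.95
position: [545.5, 150.0, 44.9]
tcp_rot: [-33.8, 89.9, 139.3]
wrist_force: [-5.2, 4.7, 2.6]
gripper_width: -0.4
17.0 [545.78292687 149.94248085  44.93135735] [-4.02575137  2.89421155  0.65811694]
```

View pics/w12.png

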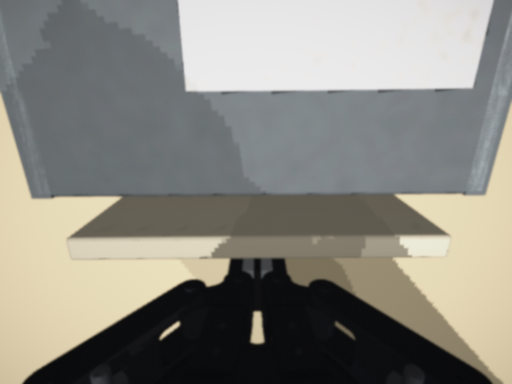

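```bash
python3 -m pendant '[{"dx":3,"dy":-0.3,"dz":0,"rx":0,"ry":0,"rz":0,"claw":1},{"dx":6,"dy":-0.7,"dz":0,"rx":0,"ry":0,"rz":0,"claw":1},{"dx":9,"dy":-1.1,"dz":0,"rx":0,"ry":0,"rz":0,"claw":1},{"dx":11,"dy":-1.3,"dz":0,"rx":0,"ry":0,"rz":0,"claw":1},{"dx":12,"dy":-1.4,"dz":0,"rx":0,"ry":0,"rz":0,"claw":1}]'
python3 -m pendant '[{"dx":1,"dy":-0.1,"dz":0,"rx":0,"ry":0,"rz":0,"claw":1},{"dx":2,"dy":-0.2,"dz":0,"rx":0,"ry":0,"rz":0,"claw":1},{"dx":2,"dy":-0.2,"dz":0,"rx":0,"ry":0,"rz":0,"claw":1}]'
```

```text
t: 17.42
position: [556.4, 148.7, 44.8]
tcp_rot: [-0.6, 89.9, 172.6]
wrist_force: [-6.2, 3.8, 2.5]
gripper_width: 0.0
t: 17.67
position: [559.1, 148.4, 44.8]
tcp_rot: [-18.4, 89.9, 154.8]
wrist_force: [-4.9, 2.8, 1.2]
gripper_width: -0.3
```

```bash
python3 -m pendant '[{"dx":1,"dy":-0.1,"dz":0,"rx":0,"ry":0,"rz":0,"claw":1},{"dx":2,"dy":-0.2,"dz":0,"rx":0,"ry":0,"rz":0,"claw":1},{"dx":2,"dy":-0.2,"dz":0,"rx":0,"ry":0,"rz":0,"claw":1}]'
python3 -m pendant '[{"dx":1,"dy":-0.1,"dz":0,"rx":0,"ry":0,"rz":0,"claw":1},{"dx":2,"dy":-0.2,"dz":0,"rx":0,"ry":0,"rz":0,"claw":1},{"dx":2,"dy":-0.2,"dz":0,"rx":0,"ry":0,"rz":0,"claw":1}]'
python3 - <<'E'
from h import *
f=imaging.grab_frame("wrist"); cv2.imwrite("pics/w13.png",f[:,:,::-1])
s=env.observe();print(s["t"],s["position"],s["wrist_force"])
E
```

```text
t: 17.92
position: [561.6, 148.2, 44.9]
tcp_rot: [-54.1, 89.9, 119.0]
wrist_force: [-3.3, 2.7, 0.2]
gripper_width: -0.1
t: 18.17
position: [563.4, 148.0, 44.8]
tcp_rot: [-39.8, 89.9, 133.3]
wrist_force: [-4.8, 3.2, 1.1]
gripper_width: -0.3
18.2167 [563.39453729 147.95745823  44.8501127 ] [-3.92325358  3.47412588  0.48089521]
```

View pics/w13.png

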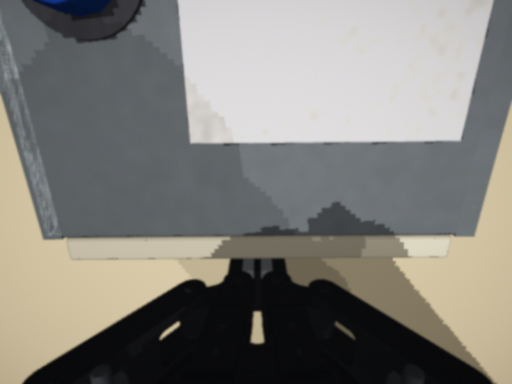

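```bash
python3 -m pendant '[{"dx":1,"dy":-0.1,"dz":0,"rx":0,"ry":0,"rz":0,"claw":1},{"dx":2,"dy":-0.2,"dz":0,"rx":0,"ry":0,"rz":0,"claw":1},{"dx":2,"dy":-0.2,"dz":0,"rx":0,"ry":0,"rz":0,"claw":1}]'
python3 -m pendant '[{"dx":1,"dy":-0.1,"dz":0,"rx":0,"ry":0,"rz":0,"claw":1},{"dx":1,"dy":-0.1,"dz":0,"rx":0,"ry":0,"rz":0,"claw":1}]'
python3 -m pendant '[{"dx":1,"dy":-0.1,"dz":0,"rx":0,"ry":0,"rz":0,"claw":1},{"dx":1,"dy":-0.1,"dz":0,"rx":0,"ry":0,"rz":0,"claw":1}]'
```

```text
t: 18.47
position: [565.4, 147.8, 44.9]
tcp_rot: [-35.6, 89.9, 137.6]
wrist_force: [-3.4, 3.1, 1.0]
gripper_width: 0.1
t: 18.63
position: [565.4, 147.8, 44.8]
tcp_rot: [1.6, 89.8, 174.8]
wrist_force: [-7.1, 3.5, 3.8]
gripper_width: 0.0
t: 18.8
position: [565.4, 147.7, 44.8]
tcp_rot: [9.7, 89.7, -177.1]
wrist_force: [-9.3, 2.4, 5.8]
gripper_width: 0.0
```

```bash
python3 -m pendant '[{"dx":1,"dy":-0.1,"dz":0,"rx":0,"ry":0,"rz":0,"claw":1},{"dx":2,"dy":-0.2,"dz":0,"rx":0,"ry":0,"rz":0,"claw":1},{"dx":2,"dy":-0.2,"dz":0,"rx":0,"ry":0,"rz":0,"claw":1}]'
python3 - <<'E'
from h import *
f=imaging.grab_frame("wrist"); cv2.imwrite("pics/w14.png",f[:,:,::-1])
E
python3 -m pendant '[{"dx":1,"dy":-0.1,"dz":0,"rx":0,"ry":0,"rz":0,"claw":1},{"dx":2,"dy":-0.2,"dz":0,"rx":0,"ry":0,"rz":0,"claw":1},{"dx":2,"dy":-0.2,"dz":0,"rx":0,"ry":0,"rz":0,"claw":1}]'
```

```text
t: 19.05
position: [565.4, 147.7, 44.8]
tcp_rot: [14.2, 89.5, -172.6]
wrist_force: [-14.5, 3.6, 10.8]
gripper_width: 0.2
t: 19.35
position: [565.4, 147.7, 44.8]
tcp_rot: [16.0, 89.3, -170.8]
wrist_force: [-21.1, 1.4, 15.8]
gripper_width: -0.1
```

View pics/w14.png

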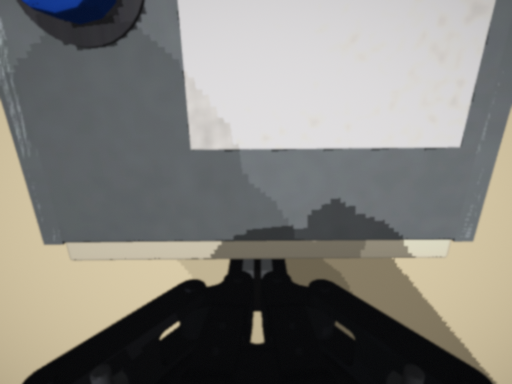

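That is the hard stop: 21 N with no further motion. I'll back off gently and check that the drawer stays shut.

```bash
python3 -m pendant '[{"dx":-3,"dy":0.4,"dz":0,"rx":0,"ry":0,"rz":0,"claw":1},{"dx":-6,"dy":0.7,"dz":0,"rx":0,"ry":0,"rz":0,"claw":1},{"dx":-9,"dy":1.1,"dz":0,"rx":0,"ry":0,"rz":0,"claw":1},{"dx":-12,"dy":1.5,"dz":0,"rx":0,"ry":0,"rz":0,"claw":1},{"dx":-15,"dy":1.8,"dz":0,"rx":0,"ry":0,"rz":0,"claw":1}]'
python3 -m pendant '[{"dx":-4,"dy":0.5,"dz":0,"rx":0,"ry":0,"rz":0,"claw":1},{"dx":-8,"dy":1,"dz":0,"rx":0,"ry":0,"rz":0,"claw":1},{"dx":-12,"dy":1.5,"dz":0,"rx":0,"ry":0,"rz":0,"claw":1},{"dx":-15,"dy":1.8,"dz":0,"rx":0,"ry":0,"rz":0,"claw":1},{"dx":-15,"dy":1.8,"dz":0,"rx":0,"ry":0,"rz":0,"claw":1}]'
python3 - <<'E'
from h import *
f=imaging.grab_frame("wrist"); cv2.imwrite("pics/w15.png",f[:,:,::-1])
E
```

```text
t: 19.77
position: [557.9, 147.4, 45.3]
tcp_rot: [171.8, 89.9, -15.2]
wrist_force: [0.4, -0.1, 0.0]
gripper_width: -0.2
t: 20.18
position: [541.0, 150.1, 45.1]
tcp_rot: [44.2, 90.0, -142.6]
wrist_force: [-0.1, 1.0, -0.2]
gripper_width: -0.1
```

View pics/w15.png

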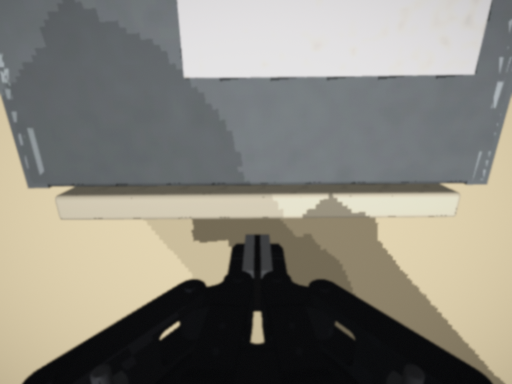

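The front stays shut, with a clear gap to the fingers. I'll retreat and check from the fixed cameras.

```bash
python3 -m pendant '[{"dx":-10,"dy":1,"dz":5,"rx":0,"ry":0,"rz":0,"claw":1},{"dx":-25,"dy":1,"dz":20,"rx":0,"ry":0,"rz":0,"claw":1},{"dx":-45,"dy":1,"dz":45,"rx":0,"ry":0,"rz":0,"claw":1},{"dx":-65,"dy":-10,"dz":70,"rx":0,"ry":0,"rz":0,"claw":1},{"dx":-80,"dy":-30,"dz":90,"rx":0,"ry":0,"rz":0,"claw":1}]'
python3 -m pendant '[{"dx":0,"dy":-30,"dz":10,"rx":0,"ry":0,"rz":0,"claw":1},{"dx":0,"dy":-60,"dz":20,"rx":0,"ry":0,"rz":0,"claw":1},{"dx":0,"dy":-90,"dz":30,"rx":0,"ry":0,"rz":0,"claw":1},{"dx":0,"dy":-110,"dz":35,"rx":0,"ry":0,"rz":0,"claw":1},{"dx":0,"dy":-110,"dz":35,"rx":0,"ry":0,"rz":0,"claw":1}]'
python3 - <<'E'
from h import *
f=imaging.grab_frame("scene"); cv2.imwrite("pics/s16.png",cv2.resize(f[110:310,130:380],None,fx=3,fy=3)[:,:,::-1])
f=imaging.grab_frame("top"); cv2.imwrite("pics/t16.png",cv2.resize(f[100:300,80:380],None,fx=2.6,fy=2.6)[:,:,::-1])
s=env.observe();print(s["t"],s["position"],s["wrist_force"])
E
```

```text
t: 20.65
position: [459.6, 122.3, 136.5]
tcp_rot: [-94.1, 89.9, 79.2]
wrist_force: [1.1, -0.6, 0.5]
gripper_width: -0.1
t: 21.07
position: [461.7, 5.5, 171.5]
tcp_rot: [140.1, 89.8, -47.2]
wrist_force: [0.0, 0.2, 0.2]
gripper_width: 0.2
21.1667 [461.32608605   9.74471836 170.5244183 ] [0.22729607 0.15327319 0.50998573]
```

View pics/s16.png

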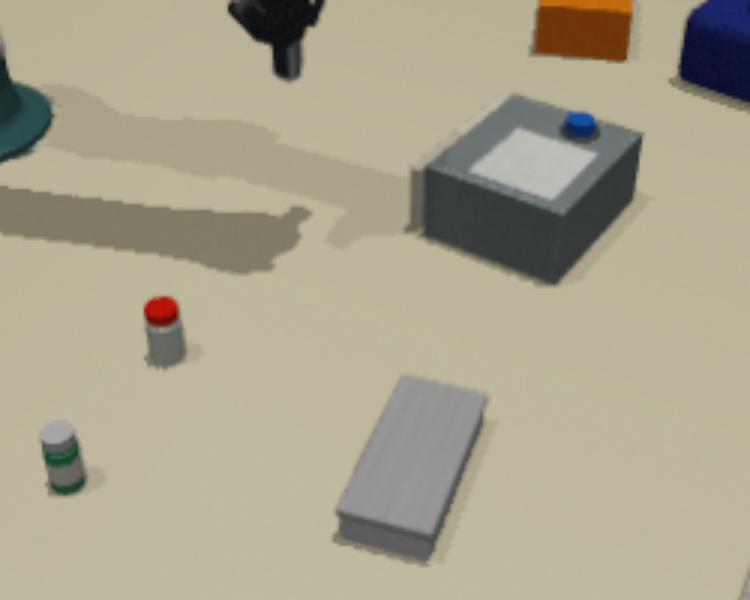

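View pics/t16.png

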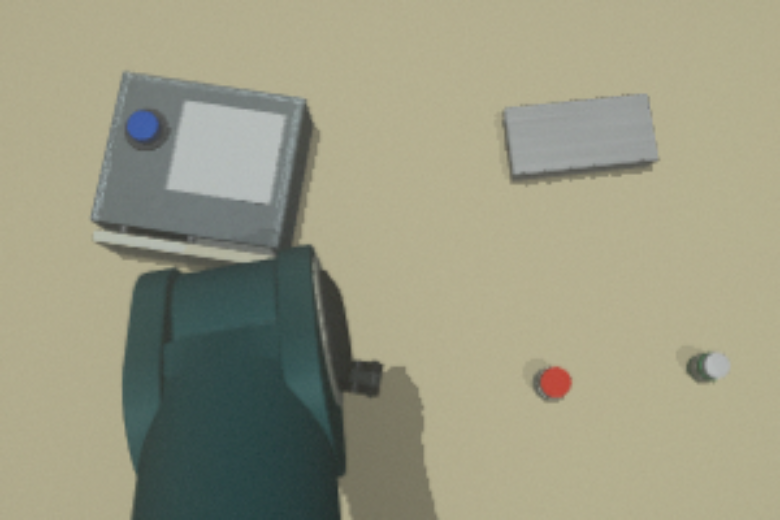

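The drawer is shut, the latch is up, and everything else is where it started. I'll settle the arm and hand in.

```bash
python3 -m pendant '[{"dx":0,"dy":0,"dz":0,"rx":0,"ry":0,"rz":0,"claw":1},{"dx":0,"dy":0,"dz":0,"rx":0,"ry":0,"rz":0,"claw":1},{"dx":0,"dy":0,"dz":0,"rx":0,"ry":0,"rz":0,"claw":1},{"dx":0,"dy":0,"dz":0,"rx":0,"ry":0,"rz":0,"claw":1},{"dx":0,"dy":0,"dz":0,"rx":0,"ry":0,"rz":0,"claw":1}]'
python3 - <<'E'
from h import *
print(env.hand_in())
E
```

```text
t: 21.58
position: [461.4, 10.8, 169.9]
tcp_rot: [-9.5, 90.0, 163.7]
wrist_force: [0.0, 0.2, 1.1]
gripper_width: -0.0
the job is handed in; nothing more can be done
None
```

The amber vial is in the drug box's drawer, the drawer is latched shut, and the job was handed in at about 21.6 s; no verdict is reported.

I pressed the latch about 8 mm and the drawer sprang out. The vial was lowered until it touched the bay floor (6.6 N), let go, and seen standing upright. I then pushed the drawer to its hard stop (about 21 N) and backed off.

- **Drawer and latch:** in the last pictures the drawer stayed shut and the latch was up.
- **Bystanders:** the green vial, white bottle and instrument box looked unmoved.
- **Vial:** it is hidden inside the shut box, so I last saw it, upright, early in the push; its pose after that is not confirmed.
- **Disagreements:** the scene and top cameras differed by up to about 7 mm on the vial's cap and about 11 mm on the latch. I relied on the top and wrist views, and the contacts matched them. The grip width read 26 mm on the 28 mm vial, but the hold was firm.

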